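# Swing the dust-extraction boom over the work in the vise

## Robot

A 7-joint arm with a two-finger parallel gripper is mounted at the origin on the work surface. World frame = base frame: x ahead of the robot, y to its left, z up, the work surface at z = 0. Lengths are in m, angles in rad, forces in N, time in s.
With the tool pointing down it reaches from about 0.4 to 0.85 m from the base axis. Payload 6.9 kg.
Tool frame: the origin (TCP) lies at the very end of the fingers, on their centre line; the grasp point (between the pads) lies 19 mm behind it; z points along the fingers, y is the line along which they close (so a half turn about z gives the same grasp; the last joint's range is limited). The gripper opens to 85 mm and grips with 20 to 120 N. Pads are 22 mm wide; open, the fingers measure 114 mm over their backs; the gripper's body (76 mm by 85 mm) begins 54 mm behind the grasp point. The pads swing forward as they close: fully open they stand 13 mm farther back than shut.
Start: joints at [-1.171, 0.507, -0.238, 1.5, 0.126, 1.149, -0.155], TCP at [0.182, 0.598, 0.231] pointing down, gripper open.
Joint ranges: [-3.08, 3.08], [-0.24, 2.05], [-1.43, 1.35], [0, 2.5], [-1.52, 4.66], [0.17, 1.96], [-2.89, 2.89]. Speed limits (rad/s): [2.39, 2.39, 3.14, 3.14, 3.14, 3.14, 3.14].

## Interface

Orientations are given as [roll, pitch, yaw] about the fixed x, y, z axes, in that order (R = Rz(yaw) Ry(pitch) Rx(roll)).
In Python, from plant import robot gives the robot as it stands.
- The arm moves only by the tool servo_tool, never from a script. Its argument "deltas" is a list of rows, each an object with "travel": the shift along the tool's x, y, z in mm, a list of three; "delta_rot": the turn, a rotation vector about the tool's x, y, z in rad, a list of three; "jaw": the closure, from -1 (fully open) to 1 (shut). In form: [{"travel": [tx, ty, tz], "delta_rot": [wx, wy, wz], "jaw": jaw}, ...]. A call has 1 to 8 rows; each row shifts and turns the commanded pose from where the row before left it, along the tool's axes as they then stand; what a row does not reach is not made up. A row lasts 1/8 s, in which the tool goes at most 62.5 mm and 10.7 degrees, less where a joint would pass 70% of its speed; a pose out of reach is approached as far as the arm can. A call is refused whole if a number of a shift passes 62.5 or a number of a turn 0.188, either way. A call with a gripper value outside its range is refused whole. The fingers move at their own pace and stop on an object; "force" is the grip in N (left out, the last holds). Time passes only in rows, so rows that do not move let the fingers close. It gives the time, the measured TCP pose, the force, the opening and the grip force at its end, in the units of the state.
- robot.state(): the state, without advancing time (a new reading comes with each control period).
- robot.snapshot(name): name is "scene" or "top" or "wrist"; returns (picture, depth): 400x640x3 uint8, red, green, blue; 400x640 float32, m along the optical axis (not along the pixel's ray), 0 where there is no reading.
- robot.get_calibration(name): a dict with "fx", "fy", "cx", "cy" (pixels), "pose" (4x4, takes a point from camera to world coordinates). Camera axes: x right, y down, z forward; pixel columns grow to the right and rows downward; lengths in m; the calibration is good to about 2 mm. A picture is of the moment at which its call begins: read the wrist's pose just before it. get_calibration takes no time and is no camera call; for the wrist camera it gives the pose at the moment of the call.
- robot.job_done(): hands the job in; it is judged then, once.
The state is a dict: "t": time; "qpos": joint angles; "joint_velocities": joint speeds; "joint_efforts": joint torques, N m; "tool_pos": TCP position; "ee_rot": TCP orientation; "wrist_force": force on the tool from outside, world axes, zero at the start; "torque": the same for the moment, N m; "opening": finger opening in m; "finger_force": force on a finger pad.
Only numpy, scipy, OpenCV 4.12 (cv2) and the standard library are available. Lean on these libraries where they do the work, as an engineer would, in place of code of your own. Each camera call takes 0.05 s, during which the arm holds its last target. There are 200 camera calls.

## Task

Swing the heavy dust-extraction boom round until its hood hangs centred over the wooden workpiece in the vise, and bring it to rest there: handle it gently, never swing it fast or let it run into its stop, and leave the bottle, tin and jar standing where they are. It turns almost without friction, has no brake or handle, and its foam-rubber lagging makes it bounce off whatever stops it, so let go and see that it stays over the work, still and untouched, for three seconds before you finish.

Things in the scene. Friction and masses are not known exactly. Their poses are not given: they have to be found in the camera images.
- boom (a joint): slewing angle of the boom (pipe and hood) about the vertical swivel axis, rad; grows counter-clockwise seen from above. It starts at rest at a negative angle; the work lies at a positive one. Nominal mass 7.1 kg, inertia about the axis 0.46 kg m2 (up to a third off), damping 0.025 N m s/rad, dry friction 0.0025 N m. Hard stops at +-1.3: keep within +-1.2. Keep it slower than 0.7 rad/s.
- swivel (a point): point on the vertical swivel axis, 270 mm above the bench. Under it stands the fixed column: base flange of radius 95 mm, pipe of radius 52 mm, bearing housing of radius 66 mm up to 218 mm. At boom angle 0 the boom points from the column towards the robot, turned by at most 0.1 rad to either side.
- duct (a point): point on the axis of the boom's level duct, 170 mm from the swivel, 270 mm above the bench. Duct: round, radius 50 mm with lagging, straight from 60 to 250 mm from the swivel; push its sides with shut fingers. The lagging, soft foam rubber all over the boom, is a spring of 13 N m/rad about the swivel (400 N/m at 180 mm), hard after 0.06 rad; little damping, it rebounds at 0.8 of the speed.
- hood (a point): centre of the hood's mouth, 300 mm from the swivel axis, 150 mm above the bench, at the end of the boom. The hood is a black cone, radius 88 mm at the mouth and 56 mm at the neck, which is 205 to 226 mm above the bench; an elbow of radius 50 mm joins the neck to the duct. All of the boom is too thick to grasp.
- work (a point): centre of the top face of the wooden workpiece (150 x 36 x 30 mm, long side pointing to the column) clamped in the fixed blue vise; 95 mm above the bench and 300 mm from the swivel axis, so the hood can come exactly over it with 55 mm of air between. Vise 110 x 250 mm with its handle, jaws 82 mm high.
- glue: white glue bottle, radius 34 mm, 190 mm tall, origin at the centre of its underside; it stands in the path of the hood, beyond the work
- tin: blue tin, radius 36 mm, 110 mm tall, origin at the centre of its underside; stands to the robot's left, beside where the boom starts
- jar: empty glass jar, radius 36 mm, 90 mm tall, origin at the centre of its underside; stands to the robot's left, nearer than the tin
There are look-alikes about, which are no part of the job. Leave any green or orange look-alike of the glue alone.

How it is judged:
By the outcome, as a careful person would: the job done as asked, in the order asked, and still so for the second after the job is handed in, with the robot touching nothing.
It also fails if it takes over 45 s, if anything falls off the work surface, if the arm or the gripper's body presses on something with over 40 N, if the wrist force passes 120 N, or if a joint passes its speed limit or range.

## Working session

There is one attempt and no reset: what is moved stays moved. The work goes in short steps, Python scripts to look and compute and a tool call to move; the robot and the scene stay as the last step left them, time stands still between calls to the robot, and variables do not carry over. Pictures are saved under pics/ and viewed, at most 10 in all, crops included, and the job is handed in when it is done.

Besides the shell and the picture viewer there is one more tool, called by a JSON object that holds its "api" and its "payload". servo_tool: Moves the arm, as the interface text tells. Its arguments: {"type":"object","properties":{"deltas":{"type":"array"},"force":{"type":"number"}},"required":["deltas"]}

```bash
mkdir -p pics; ls; cat > h.py <<'E'
from plant import robot
import numpy as np, cv2
def pts(name):
    c=robot.get_calibration(name); im,d=robot.snapshot(name)
    v,u=np.mgrid[0:400,0:640]
    P=np.stack([(u-c['cx'])/c['fx']*d,(v-c['cy'])/c['fy']*d,d],-1)
    T=np.array(c['pose']); W=P@T[:3,:3].T+T[:3,3]; W[d==0]=np.nan
    return im,d,W
E
python3 - <<'E'
from h import *
s=robot.state();print(s)
for n in('scene','top'):
    im,d,W=pts(n); cv2.imwrite(f'pics/{n}0.png',im[...,::-1]); np.save(f'/tmp/{n}W.npy',W); print(n,robot.get_calibration(n))
E
```

```text
pics
{'t': 0.0, 'qpos': array([-1.17049027,  0.50832686, -0.23750127,  1.50113349,  0.12568136,
        1.14888901, -0.15473969]), 'joint_velocities': array([ 0.00050274, -0.00096465, -0.00072028,  0.00092076, -0.00117788,
       -0.00013977, -0.00014237]), 'joint_efforts': array([-6.35884953e-04, -6.20602942e+01, -2.18685552e+00, -2.49655151e+01,
        1.27375801e-02,  1.16749879e-02,  3.13109410e-05]), 'tool_pos': array([0.18153193, 0.59753318, 0.23043544]), 'ee_rot': array([-3.13982175e+00,  2.77253308e-05,  2.84683611e+00]), 'wrist_force': array([-0.58091961, -0.39939578,  0.04333515]), 'torque': array([-0.00722916,  0.01427088,  0.0542714 ]), 'finger_force': 0.0, 'opening': 0.08543455641705361}
scene {'fx': 514.6668192495583, 'fy': 514.6668192495583, 'cx': 323.45698643197437, 'cy': 205.79980231619487, 'pose': array([[-0.75372108,  0.46406881, -0.46534361,  1.24770564],
       [ 0.65707743,  0.5187739 , -0.54692128,  0.77560615],
       [-0.01240099, -0.71799288, -0.69593997,  1.17554278],
       [ 0.        ,  0.        ,  0.        ,  1.        ]])}
top {'fx': 476.54490954005115, 'fy': 476.54490954005115, 'cx': 316.1979210460267, 'cy': 202.43151466635072, 'pose': array([[ 0.02758182, -0.99618183,  0.08283123,  0.46738605],
       [-0.99949996, -0.02620194,  0.01770023, -0.01063688],
       [-0.0154623 , -0.08327801, -0.99640639,  1.42198067],
       [ 0.        ,  0.        ,  0.        ,  1.        ]])}
```

View pics/scene0.png

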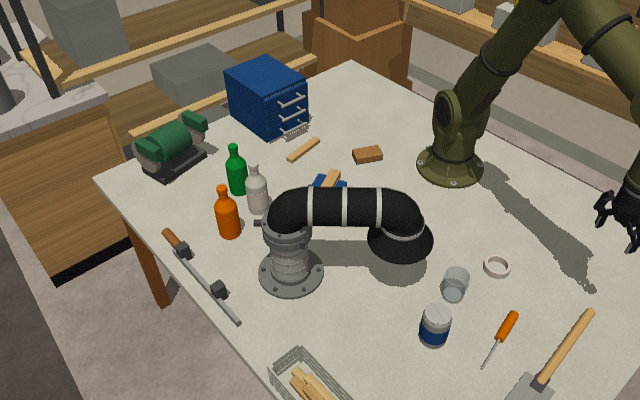

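View pics/top0.png

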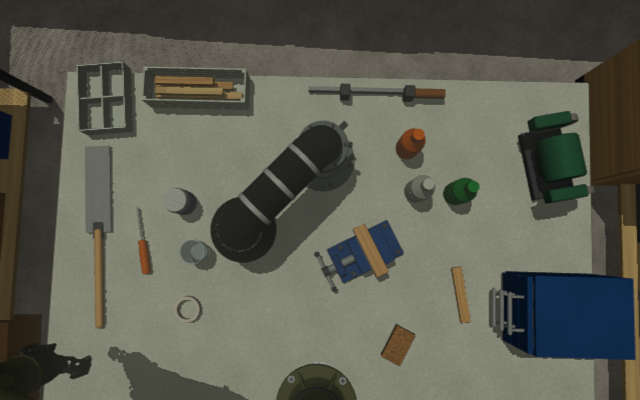

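Top view shows the boom's hood at (243,229), the column at about (325,145) and the blue vise with wood at (371,250). The glue candidates are white (422,188), orange (410,143) and green (461,190). The white one fits the description. The tin is at (180,201) and the jar at (198,252). I don't touch any of these.

```bash
cat >> h.py <<'E'
def boom(W):
    # dark-independent: duct crest from height, near swivel
    m=(W[...,2]>0.295)&(W[...,2]<0.335); return W[m]
E
python3 - <<'E'
from h import *
im=cv2.imread('pics/top0.png'); W=np.load('/tmp/topW.npy'); Ws=np.load('/tmp/sceneW.npy')
hsv=cv2.cvtColor(im,cv2.COLOR_BGR2HSV)
def crop(W,x0,x1,y0,y1): return W[y0:y1,x0:x1]
# work
a=crop(W,345,400,215,285).reshape(-1,3); h=crop(hsv,345,400,215,285).reshape(-1,3)
m=(abs(a[:,2]-.095)<.008)&(h[:,0]>8)&(h[:,0]<25)&(h[:,1]>60); q=a[m]
r=cv2.minAreaRect((q[:,:2]*1000).astype(np.float32)); c=q.mean(0)
d=np.linalg.svd(q[:,:2]-c[:2])[2][0]; d*=np.sign(d[0]); print('work',m.sum(),c,r,d,'swivel est',np.array(r[0])/1000+.3*d)
# flange
for nm,WW in(('top',W),('scene',Ws)):
    z=WW[...,2]
    print(nm,[ (k,int(((z>k-.005)&(z<k+.005)&(abs(WW[...,0]-.67)<.13)&(abs(WW[...,1])<.15)).sum())) for k in (.01,.015,.02,.025,.03,.2,.21,.22,.27,.3,.32)])
# boom
p=W[150-40:280,190:360].reshape(-1,3); p=p[(p[:,2]>.28)&(p[:,2]<.34)]
print('boom',len(p),p.min(0),p.max(0),cv2.minAreaRect((p[:,:2]*1000).astype(np.float32)))
t=p[p[:,2]>.312]; cc=t.mean(0); dd=np.linalg.svd(t[:,:2]-cc[:2],full_matrices=False)[2][0]; print('axis',cc,dd, np.percentile((t[:,:2]-cc[:2])@dd,[1,99]))
for n,(u,v) in dict(glue=(422,188),tin=(180,201),jar=(198,252)).items():
    b=W[v-20:v+20,u-20:u+20].reshape(-1,3); b=b[b[:,2]>.06]; print(n,b[:,:2].mean(0),b[:,2].max())
E
```

```text
work 698 [ 0.44967765 -0.14105946  0.09421414] ((449.7862243652344, -141.12380981445312), (149.2452392578125, 35.325843811035156), 27.749353408813477) [0.88541429 0.46480269] swivel est [ 0.71541051 -0.001683  ]
top [(0.01, 741), (0.015, 497), (0.02, 102), (0.025, 31), (0.03, 51), (0.2, 23), (0.21, 145), (0.22, 396), (0.27, 130), (0.3, 659), (0.32, 1251)]
scene [(0.01, 1364), (0.015, 1186), (0.02, 549), (0.025, 145), (0.03, 165), (0.2, 143), (0.21, 159), (0.22, 444), (0.27, 251), (0.3, 432), (0.32, 1053)]
boom 5372 [ 0.4668606  -0.03224989  0.28008043] [0.74453655 0.23450248 0.32654739] ((605.4027709960938, 101.0992431640625), (98.73217010498047, 353.23309326171875), 46.549434661865234)
axis [0.6045565  0.101348   0.31688919] [-0.72868657  0.68484735] [-0.12659975  0.12378776]
glue [ 0.6214941 -0.2700826] 0.19494799184782852
tin [0.57241585 0.40029006] 0.1167489662207819
jar [0.44165241 0.33806493] 0.22445240302881553
```

{"api": "servo_tool", "payload": {"deltas": [{"travel": [-25, -5, -4], "delta_rot": [0, 0, 0], "jaw": 1}, {"travel": [-47, -11, -4], "delta_rot": [0, 0, 0], "jaw": 1}, {"travel": [-50, -11, -4], "delta_rot": [0, 0, 0], "jaw": 1}, {"travel": [-50, -11, -4], "delta_rot": [0, 0, 0], "jaw": 1}, {"travel": [-50, -11, -4], "delta_rot": [0, 0, 0], "jaw": 1}, {"travel": [-50, -11, -4], "delta_rot": [0, 0, 0], "jaw": 1}, {"travel": [-50, -11, -4], "delta_rot": [0, 0, 0], "jaw": 1}, {"travel": [-50, -11, -4], "delta_rot": [0, 0, 0], "jaw": 1}]}}

```text
t: 1.1
tool_pos: [0.5149, 0.4104, 0.263]
ee_rot: [-3.141, -0.001, 2.847]
wrist_force: [0.4, 0.9, -0.2]
opening: -0.0001
finger_force: 0.0
```

{"api": "servo_tool", "payload": {"deltas": [{"travel": [-50, -11, 0], "delta_rot": [0, 0, 0], "jaw": 1}, {"travel": [-35, -11, 0], "delta_rot": [0, 0, 0], "jaw": 1}, {"travel": [0, 0, 0], "delta_rot": [0, 0, 0.155], "jaw": 1}, {"travel": [0, 0, 0], "delta_rot": [0, 0, 0.15], "jaw": 1}, {"travel": [0, 0, 0], "delta_rot": [0, 0, 0.15], "jaw": 1}]}}

```text
t: 1.72
tool_pos: [0.5886, 0.3655, 0.2625]
ee_rot: [-3.14, -0.0, 2.387]
wrist_force: [0.0, 0.1, 0.7]
opening: -0.0001
finger_force: 0.0
```

```bash
cat >> h.py <<'E'
from scipy.optimize import least_squares
from scipy.spatial.transform import Rotation as Ro
SW=np.array([.7154,-.0017]); PW=3.6245
def er(a): return np.array([np.cos(a),np.sin(a)])
def phi(names=('top',),g=None):
    """boom angle relative to work, from duct cylinder points"""
    out=[]
    for n in names:
        im,d,W=pts(n); p=W[(W[...,2]>.255)&(W[...,2]<.33)&(im.max(-1)<90)]
        q=p[:,:2]-SW; r=np.linalg.norm(q,axis=1); k=(r>.06)&(r<.26); q=q[k]; z=p[k,2]-.27
        a=np.unwrap(np.arctan2(q[:,1],q[:,0])%(2*np.pi)); 
        f=lambda x:np.hypot(q@er(x[0]+np.pi/2),z)-.05
        s=least_squares(f,[np.median(a)],loss='soft_l1',f_scale=.003)
        out.append((s.x[0]-PW,len(q)))
    return out
def to(x,y,z,yaw):
    s=robot.state(); R=Ro.from_euler('xyz',s['ee_rot'])
    d=R.inv().apply(np.array([x,y,z])-s['tool_pos'])*1000
    w=(R.inv()*Ro.from_euler('xyz',[np.pi,0,yaw])).as_rotvec()
    print('t',round(s['t'],3),'tcp',s['tool_pos'].round(4),'rot',s['ee_rot'].round(3),'F',s['wrist_force'].round(2),'| to go',d.round(1),w.round(3))
E
python3 - <<'E'
from h import *
print(phi(('top','scene')))
to(.659,.188,.262,2.392)
E
```

```text
[(np.float64(-1.2382169784954646), 3035), (np.float64(-1.2404387071958345), 2620)]
t 1.825 tcp [0.5884 0.3657 0.2627] rot [-3.14 -0.    2.39] F [-0.03  0.2   0.22] | to go [-172.9  -81.6    0.8] [-0.001 -0.    -0.002]
```

{"api": "servo_tool", "payload": {"deltas": [{"travel": [-25, -8, 0], "delta_rot": [0, 0, 0], "jaw": 1}, {"travel": [-40, -18, 0], "delta_rot": [0, 0, 0], "jaw": 1}, {"travel": [-40, -18, 0], "delta_rot": [0, 0, 0], "jaw": 1}, {"travel": [-38, -18, 0], "delta_rot": [0, 0, 0], "jaw": 1}, {"travel": [-20, -10, 0], "delta_rot": [0, 0, 0], "jaw": 1}, {"travel": [-10, -10, 1], "delta_rot": [0, 0, 0], "jaw": 1}, {"travel": [0, 0, 0], "delta_rot": [0, 0, 0], "jaw": 1}]}}

```text
t: 2.7
tool_pos: [0.659, 0.1878, 0.2622]
ee_rot: [-3.141, -0.001, 2.392]
wrist_force: [-0.0, 0.3, 0.8]
opening: 0.0002
finger_force: 0.0
```

```bash
python3 - <<'E'
from h import *
print(phi(('top','scene')))
a=PW-1.238; c=SW+.17*er(a)-.0645*er(a+np.pi/2)
to(*c,.262,a)
E
```

```text
[(np.float64(-1.2390531904346744), 2676), (np.float64(-1.2418464858646026), 1904)]
t 2.8 tcp [0.6587 0.1898 0.2623] rot [ 3.141e+00 -1.000e-03  2.394e+00] F [-0.61  0.08 -0.27] | to go [ -2.3 -36.1   0.3] [ 0.001 -0.001  0.008]
```

{"api": "servo_tool", "payload": {"deltas": [{"travel": [-1, -8, 0], "delta_rot": [0, 0, 0], "jaw": 1}, {"travel": [-1, -10, 0], "delta_rot": [0, 0, 0], "jaw": 1}, {"travel": [0, -5, 0], "delta_rot": [0, 0, 0], "jaw": 1}, {"travel": [0, -2.4, 0], "delta_rot": [0, 0, 0], "jaw": 1}, {"travel": [0, -2.4, 0], "delta_rot": [0, 0, 0], "jaw": 1}, {"travel": [0, -2.4, 0], "delta_rot": [0, 0, 0], "jaw": 1}, {"travel": [0, -2.4, 0], "delta_rot": [0, 0, 0], "jaw": 1}, {"travel": [0, -2.4, 0], "delta_rot": [0, 0, 0], "jaw": 1}]}}

```text
t: 3.8
tool_pos: [0.637, 0.1608, 0.2622]
ee_rot: [3.141, -0.0, 2.392]
wrist_force: [0.0, 0.6, -0.5]
opening: 0.0002
finger_force: 0.3
```

{"api": "servo_tool", "payload": {"deltas": [{"travel": [0, -2.4, 0], "delta_rot": [0, 0, 0], "jaw": 1}, {"travel": [0, -2.4, 0], "delta_rot": [0, 0, 0], "jaw": 1}, {"travel": [0, -2.4, 0], "delta_rot": [0, 0, 0], "jaw": 1}, {"travel": [0, -2.4, 0], "delta_rot": [0, 0, 0], "jaw": 1}]}}

```text
t: 4.3
tool_pos: [0.6303, 0.1537, 0.2624]
ee_rot: [-3.142, 0.0, 2.392]
wrist_force: [0.1, 0.5, 0.3]
opening: -0.0001
finger_force: 0.3
```

```bash
python3 - <<'E'
from h import *
for i in range(2):print(robot.state()['t'],phi(('top',)))
s=robot.state(); print(s['tool_pos'],s['wrist_force'])
E
```

```text
4.3 [(np.float64(-1.1789324769417577), 2143)]
4.35 [(np.float64(-1.1721375918484611), 2136)]
[0.63033798 0.15290222 0.26228764] [0.23605534 0.53146244 0.16627938]
```

{"api": "servo_tool", "payload": {"deltas": [{"travel": [0, 5, 0], "delta_rot": [0, 0, 0], "jaw": 1}, {"travel": [0, 8, -10], "delta_rot": [0, 0, 0], "jaw": 1}, {"travel": [0, 0, -35], "delta_rot": [0, 0, 0], "jaw": 1}, {"travel": [0, 0, -40], "delta_rot": [0, 0, 0], "jaw": 1}, {"travel": [0, 0, -20], "delta_rot": [0, 0, 0], "jaw": 1}, {"travel": [-15, -20, -5], "delta_rot": [0, 0, 0], "jaw": 1}, {"travel": [-32, -40, 0], "delta_rot": [0, 0, 0], "jaw": 1}, {"travel": [-32, -40, 0], "delta_rot": [0, 0, 0], "jaw": 1}]}}

```text
t: 5.4
tool_pos: [0.6284, 0.0334, 0.3713]
ee_rot: [-3.14, -0.0, 2.391]
wrist_force: [0.7, -0.3, -0.3]
opening: -0.0
finger_force: 0.0
```

{"api": "servo_tool", "payload": {"deltas": [{"travel": [-32, -40, 0], "delta_rot": [0, 0, 0], "jaw": 1}, {"travel": [-32, -40, 0], "delta_rot": [0, 0, 0], "jaw": 1}, {"travel": [-32, -40, 0], "delta_rot": [0, 0, 0], "jaw": 1}, {"travel": [-27, -35, 0], "delta_rot": [0, 0, 0], "jaw": 1}]}}

```text
t: 5.9
tool_pos: [0.6119, -0.1648, 0.3714]
ee_rot: [-3.14, -0.001, 2.389]
wrist_force: [0.4, -0.4, 0.3]
opening: 0.0001
finger_force: 0.0
```

```bash
python3 - <<'E'
from h import *
print(robot.state()['t'],phi(('top','scene')))
to(.609,-.165,.262,2.054)
E
```

```text
5.9 [(np.float64(-0.8704171650247101), 3054), (np.float64(-0.8624812850447285), 2368)]
t 6.0 tcp [ 0.6108 -0.1697  0.3712] rot [-3.136e+00  1.000e-03  2.381e+00] F [ 0.2   0.02 -0.45] | to go [  4.7   2.8 109.2] [-0.005  0.002  0.327]
```

{"api": "servo_tool", "payload": {"deltas": [{"travel": [2, 2, 0], "delta_rot": [0, 0, 0.16], "jaw": 1}, {"travel": [2, 1, 20], "delta_rot": [0, 0, 0.165], "jaw": 1}, {"travel": [0, 0, 35], "delta_rot": [0, 0, 0], "jaw": 1}, {"travel": [0, 0, 35], "delta_rot": [0, 0, 0], "jaw": 1}, {"travel": [0, 0, 19], "delta_rot": [0, 0, 0], "jaw": 1}, {"travel": [0, 0, 0], "delta_rot": [0, 0, 0], "jaw": 1}]}}

```text
t: 6.75
tool_pos: [0.6113, -0.1562, 0.2612]
ee_rot: [-3.138, -0.003, 2.066]
wrist_force: [-0.6, -0.2, 0.3]
opening: -0.0002
finger_force: 0.0
```

```bash
python3 - <<'E'
from h import *
print(robot.state()['t'],phi(('top','scene')))
to(.609,-.165,.262,2.054)
E
```

```text
6.75 [(np.float64(-0.7213188291651411), 3068), (np.float64(-0.7135281132951348), 2408)]
t 6.85 tcp [ 0.6127 -0.1564  0.2637] rot [-3.142  0.     2.066] F [0.29 1.01 0.13] | to go [-5.8 -7.4  1.7] [-0.     0.     0.012]
```

{"api": "servo_tool", "payload": {"deltas": [{"travel": [-3, -4, 1], "delta_rot": [0, 0, 0.01], "jaw": 1}, {"travel": [-3, -3, 1], "delta_rot": [0, 0, 0], "jaw": 1}, {"travel": [0, 0, 0], "delta_rot": [0, 0, 0], "jaw": 1}, {"travel": [0, 0, 0], "delta_rot": [0, 0, 0], "jaw": 1}, {"travel": [0, 0, 0], "delta_rot": [0, 0, 0], "jaw": 1}, {"travel": [0, 0, 0], "delta_rot": [0, 0, 0], "jaw": 1}, {"travel": [0, 0, 0], "delta_rot": [0, 0, 0], "jaw": 1}, {"travel": [0, 0, 0], "delta_rot": [0, 0, 0], "jaw": 1}]}}

```text
t: 7.85
tool_pos: [0.6095, -0.1645, 0.2613]
ee_rot: [-3.142, 0.0, 2.057]
wrist_force: [-0.1, 0.5, -0.4]
opening: 0.0001
finger_force: 0.0
```

{"api": "servo_tool", "payload": {"deltas": [{"travel": [0, 0, 0], "delta_rot": [0, 0, 0], "jaw": 1}, {"travel": [0, 0, 0], "delta_rot": [0, 0, 0], "jaw": 1}, {"travel": [0, 0, 0], "delta_rot": [0, 0, 0], "jaw": 1}, {"travel": [0, 0, 0], "delta_rot": [0, 0, 0], "jaw": 1}, {"travel": [0, 0, 0], "delta_rot": [0, 0, 0], "jaw": 1}, {"travel": [0, 0, 0], "delta_rot": [0, 0, 0], "jaw": 1}, {"travel": [0, 0, 0], "delta_rot": [0, 0, 0], "jaw": 1}, {"travel": [0, 0, 0], "delta_rot": [0, 0, 0], "jaw": 1}]}}

```text
t: 8.85
tool_pos: [0.6095, -0.1645, 0.2613]
ee_rot: [-3.142, 0.0, 2.057]
wrist_force: [-0.4, -0.0, 0.1]
opening: -0.0002
finger_force: 0.0
```

```bash
python3 - <<'E'
from h import *
im,d,W=pts('top'); cv2.imwrite('pics/top1.png',im[...,::-1])
print(robot.state()['t'],phi(('top','scene')))
to(.609,-.165,.262,2.054)
E
```

```text
8.9 [(np.float64(-0.3931439627805289), 3082), (np.float64(-0.3863595576987784), 2057)]
t 9.0 tcp [ 0.6095 -0.1645  0.2613] rot [-3.142 -0.     2.057] F [ 0.52 -0.45 -0.14] | to go [-0.2 -0.7 -0.7] [-0.    -0.     0.003]
```

View pics/top1.png

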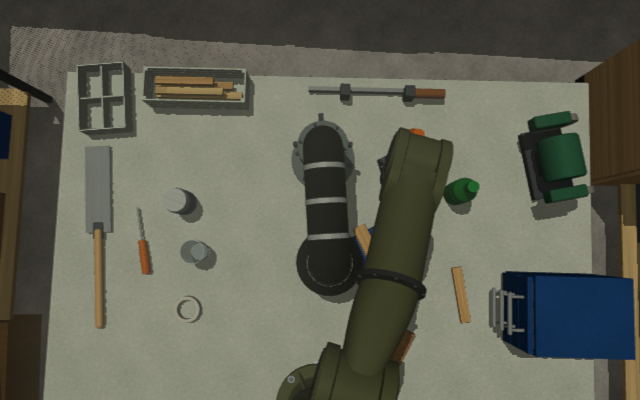

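{"api": "servo_tool", "payload": {"deltas": [{"travel": [4, 0, 0], "delta_rot": [0, 0, 0], "jaw": 1}, {"travel": [8, 0, 0], "delta_rot": [0, 0, 0], "jaw": 1}, {"travel": [9, 0, 0], "delta_rot": [0, 0, 0], "jaw": 1}, {"travel": [9, 0, 0], "delta_rot": [0, 0, 0], "jaw": 1}, {"travel": [7, 0, 0], "delta_rot": [0, 0, 0], "jaw": 1}, {"travel": [4.5, 0, 0], "delta_rot": [0, 0, 0], "jaw": 1}, {"travel": [0, 0, 0], "delta_rot": [0, 0, 0], "jaw": 1}, {"travel": [0, 0, 0], "delta_rot": [0, 0, 0], "jaw": 1}]}}

```text
t: 10.0
tool_pos: [0.5902, -0.1282, 0.2613]
ee_rot: [-3.142, 0.0, 2.056]
wrist_force: [0.7, 0.2, -0.3]
opening: 0.0005
finger_force: 0.0
```

```bash
cat >> h.py <<'E'
def rep(n=('top','scene')):
    t=robot.state()['t']; f=phi(n); s=robot.state(); q=s['tool_pos'][:2]-SW
    print('t',t,'phi',[(round(float(a),4),k) for a,k in f],'now',round(s['t'],3),'rad/tan mm',(1000*q@er(PW)).round(1),(1000*q@er(PW+np.pi/2)).round(1),'z',s['tool_pos'][2].round(4),'F',s['wrist_force'].round(2))
E
python3 -c "
from h import *
rep()"
```

```text
t 10.0 phi [(-0.2512, 2982), (-0.243, 1912)] now 10.1 rad/tan mm 169.7 53.9 z 0.2612 F [0.24 0.7  0.  ]
```

{"api": "servo_tool", "payload": {"deltas": [{"travel": [0, 0, 0], "delta_rot": [0, 0, 0], "jaw": 1}, {"travel": [0, 0, 0], "delta_rot": [0, 0, 0], "jaw": 1}, {"travel": [0, 0, 0], "delta_rot": [0, 0, 0], "jaw": 1}, {"travel": [0, 0, 0], "delta_rot": [0, 0, 0], "jaw": 1}, {"travel": [0, 0, 0], "delta_rot": [0, 0, 0], "jaw": 1}, {"travel": [0, 0, 0], "delta_rot": [0, 0, 0], "jaw": 1}, {"travel": [0, 0, 0], "delta_rot": [0, 0, 0], "jaw": 1}]}}

```text
t: 10.98
tool_pos: [0.5901, -0.1278, 0.2613]
ee_rot: [-3.142, 0.0, 2.057]
wrist_force: [-0.0, -0.0, -0.1]
opening: -0.0001
finger_force: 0.0
```

```bash
python3 -c "
from h import *
rep()"
```

```text
t 10.975 phi [(-0.1373, 2667), (-0.1313, 1820)] now 11.075 rad/tan mm 169.6 53.5 z 0.2613 F [ 0.41 -0.01  0.54]
```

{"api": "servo_tool", "payload": {"deltas": [{"travel": [0, 0, 0], "delta_rot": [0, 0, 0], "jaw": 1}, {"travel": [0, 0, 0], "delta_rot": [0, 0, 0], "jaw": 1}, {"travel": [0, 0, 0], "delta_rot": [0, 0, 0], "jaw": 1}, {"travel": [0, 0, 0], "delta_rot": [0, 0, 0], "jaw": 1}, {"travel": [-0.9, 0, 0], "delta_rot": [0, 0, 0], "jaw": 1}, {"travel": [-0.9, 0, 0], "delta_rot": [0, 0, 0], "jaw": 1}, {"travel": [-0.9, 0, 0], "delta_rot": [0, 0, 0], "jaw": 1}, {"travel": [-0.9, 0, 0], "delta_rot": [0, 0, 0], "jaw": 1}]}}

```text
t: 12.08
tool_pos: [0.5918, -0.1311, 0.2613]
ee_rot: [-3.142, 0.0, 2.057]
wrist_force: [-0.2, -0.4, 0.5]
opening: 0.0001
finger_force: 0.0
```

{"api": "servo_tool", "payload": {"deltas": [{"travel": [-0.9, 0, 0], "delta_rot": [0, 0, 0], "jaw": 1}, {"travel": [-0.9, 0, 0], "delta_rot": [0, 0, 0], "jaw": 1}, {"travel": [-0.9, 0, 0], "delta_rot": [0, 0, 0], "jaw": 1}, {"travel": [-0.9, 0, 0], "delta_rot": [0, 0, 0], "jaw": 1}, {"travel": [-0.9, 0, 0], "delta_rot": [0, 0, 0], "jaw": 1}, {"travel": [-0.9, 0, 0], "delta_rot": [0, 0, 0], "jaw": 1}]}}

```text
t: 12.82
tool_pos: [0.5943, -0.1358, 0.2613]
ee_rot: [-3.141, -0.0, 2.057]
wrist_force: [0.1, 0.2, 0.7]
opening: 0.0004
finger_force: 0.0
```

```bash
python3 -c "
from h import *
rep();rep()"
```

```text
t 12.825 phi [(0.0155, 2360), (0.0176, 1658)] now 12.925 rad/tan mm 169.6 62.6 z 0.2612 F [ 0.88  0.35 -1.15]
t 12.925 phi [(0.0162, 2362), (0.0169, 1664)] now 13.025 rad/tan mm 169.5 62.5 z 0.2613 F [-0.03 -0.51  0.05]
```

{"api": "servo_tool", "payload": {"deltas": [{"travel": [-1.5, 0, 0], "delta_rot": [0, 0, 0], "jaw": 1}, {"travel": [-3, 0, 0], "delta_rot": [0, 0, 0], "jaw": 1}, {"travel": [-3, 0, 0], "delta_rot": [0, 0, 0], "jaw": 1}, {"travel": [0, 0, 0], "delta_rot": [0, 0, 0], "jaw": 1}]}}

```text
t: 13.52
tool_pos: [0.5979, -0.1429, 0.2612]
ee_rot: [-3.141, 0.0, 2.056]
wrist_force: [-0.1, -0.8, -0.0]
opening: 0.0002
finger_force: 0.0
```

```bash
python3 -c "
from h import *
rep()"
```

```text
t 13.525 phi [(0.0159, 2517), (0.0185, 1663)] now 13.625 rad/tan mm 169.5 70.1 z 0.2612 F [-0.55  0.49  1.72]
```

{"api": "servo_tool", "payload": {"deltas": [{"travel": [0, 0, 0], "delta_rot": [0, 0, 0], "jaw": 1}, {"travel": [0, 0, 0], "delta_rot": [0, 0, 0], "jaw": 1}, {"travel": [0, 0, 0], "delta_rot": [0, 0, 0], "jaw": 1}, {"travel": [0, 0, 0], "delta_rot": [0, 0, 0], "jaw": 1}, {"travel": [0, 0, 0], "delta_rot": [0, 0, 0], "jaw": 1}, {"travel": [0, 0, 0], "delta_rot": [0, 0, 0], "jaw": 1}]}}

```text
t: 14.38
tool_pos: [0.5978, -0.1424, 0.2613]
ee_rot: [-3.142, -0.0, 2.057]
wrist_force: [-1.4, 0.9, 0.7]
opening: -0.0002
finger_force: 0.0
```

```bash
python3 -c "
from h import *
rep()"
```

```text
t 14.375 phi [(0.0162, 2515), (0.0178, 1669)] now 14.475 rad/tan mm 169.5 70.0 z 0.2613 F [ 0.18 -0.71  0.51]
```

```bash
python3 - <<'E'
from h import *
B=np.load('/tmp/topW.npy')
def hood(W,g):
    P=W.reshape(-1,3); q=P[:,:2]-g
    k=(P[:,2]>.15)&(P[:,2]<.203)&(np.hypot(*q.T)<.1); p=P[k]
    # cone: radius 88 at .15 to 56 at .205
    f=lambda c:np.hypot(p[:,0]-c[0],p[:,1]-c[1])-(.088-(p[:,2]-.15)*.032/.055)
    s=least_squares(f,g,loss='soft_l1',f_scale=.003); return s.x,len(p)
g0=SW+.3*er(PW-1.239); x,n=hood(B,g0); q=x-SW; print('start',n,np.hypot(*q),np.arctan2(q[1],q[0])-PW)
for nm in('top','scene'):
    im,d,W=pts(nm); x,n=hood(W,SW+.3*er(PW)); q=x-SW
    print(nm,n,x,np.hypot(*q),(np.arctan2(q[1],q[0])%(2*np.pi))-PW)
    cv2.imwrite(f'pics/{nm}2.png',cv2.resize(im[120:320,220:470],None,fx=3,fy=3)[...,::-1])
S=np.load('/tmp/sceneW.npy'); x,n=hood(S,g0); q=x-SW; print('start scene',n,np.hypot(*q),np.arctan2(q[1],q[0])-PW)
a=S[150:210,300:370].reshape(-1,3); m=abs(a[:,2]-.095)<.006; print(m.sum(),a[m].mean(0) if m.any() else '')
E
```

```text
start 1230 0.3020505612680637 -1.232778270283462
top 398 [ 0.45139856 -0.14217691] 0.29904936870729093 0.00609441837625857
scene 622 [ 0.45191748 -0.14004245] 0.29759312805523175 0.0005816929836264251
start scene 1512 0.29997295302985805 -1.2520629578598612
204 [ 0.42417763 -0.15483404  0.09659212]
```

View pics/top2.png

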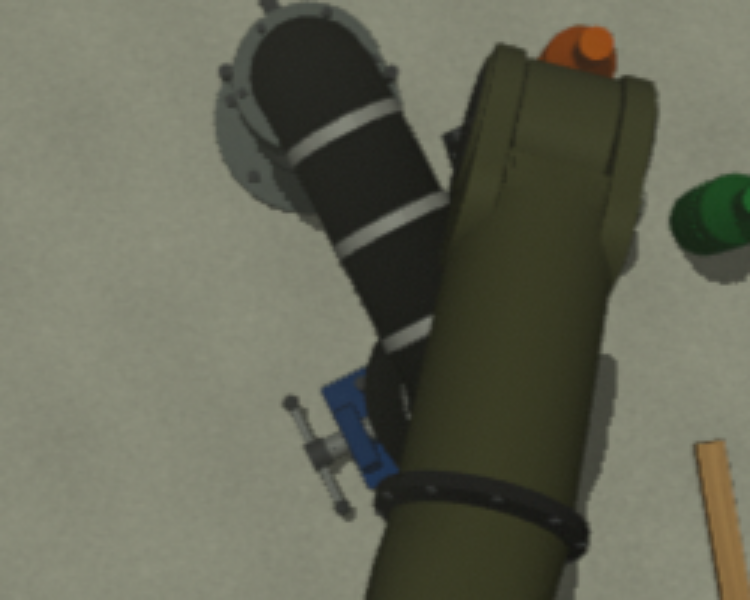

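Top crop: the hood, at about (440,410) and half hidden by the forearm, is over the vise. The cone fits put it within about 2 mm of the work. Next I withdraw and watch it.

{"api": "servo_tool", "payload": {"deltas": [{"travel": [-6, 0, 0], "delta_rot": [0, 0, 0], "jaw": 1}, {"travel": [-10, 0, 0], "delta_rot": [0, 0, 0], "jaw": 1}, {"travel": [-6, 0, -15], "delta_rot": [0, 0, 0], "jaw": 1}, {"travel": [0, 0, -30], "delta_rot": [0, 0, 0], "jaw": 1}, {"travel": [0, 0, -35], "delta_rot": [0, 0, 0], "jaw": 1}, {"travel": [-20, 0, -30], "delta_rot": [0, 0, 0], "jaw": 1}, {"travel": [-40, 0, -10], "delta_rot": [0, 0, 0], "jaw": 1}, {"travel": [-40, 0, 0], "delta_rot": [0, 0, 0], "jaw": 1}]}}

```text
t: 15.58
tool_pos: [0.6557, -0.252, 0.3829]
ee_rot: [3.14, 0.002, 2.057]
wrist_force: [2.1, -0.3, 0.1]
opening: -0.0003
finger_force: 0.0
```

{"api": "servo_tool", "payload": {"deltas": [{"travel": [-40, 0, 0], "delta_rot": [0, 0, 0], "jaw": 1}, {"travel": [-30, 0, 0], "delta_rot": [0, 0, 0], "jaw": 1}, {"travel": [0, 0, 0], "delta_rot": [0, 0, 0], "jaw": 1}, {"travel": [0, 0, 0], "delta_rot": [0, 0, 0], "jaw": 1}, {"travel": [0, 0, 0], "delta_rot": [0, 0, 0], "jaw": 1}, {"travel": [0, 0, 0], "delta_rot": [0, 0, 0], "jaw": 1}, {"travel": [0, 0, 0], "delta_rot": [0, 0, 0], "jaw": 1}, {"travel": [0, 0, 0], "delta_rot": [0, 0, 0], "jaw": 1}]}}

```text
t: 16.58
tool_pos: [0.6875, -0.312, 0.3816]
ee_rot: [3.141, 0.0, 2.057]
wrist_force: [-0.5, -0.2, -0.5]
opening: -0.0
finger_force: 0.0
```

```bash
python3 -c "
from h import *
rep()"
```

```text
t 16.575 phi [(0.0141, 3012), (0.0119, 1524)] now 16.675 rad/tan mm 168.9 261.9 z 0.3814 F [ 0.45 -0.   -0.7 ]
```

{"api": "servo_tool", "payload": {"deltas": [{"travel": [0, 0, 0], "delta_rot": [0, 0, 0], "jaw": 1}, {"travel": [0, 0, 0], "delta_rot": [0, 0, 0], "jaw": 1}, {"travel": [0, 0, 0], "delta_rot": [0, 0, 0], "jaw": 1}, {"travel": [0, 0, 0], "delta_rot": [0, 0, 0], "jaw": 1}, {"travel": [0, 0, 0], "delta_rot": [0, 0, 0], "jaw": 1}, {"travel": [0, 0, 0], "delta_rot": [0, 0, 0], "jaw": 1}, {"travel": [0, 0, 0], "delta_rot": [0, 0, 0], "jaw": 1}, {"travel": [0, 0, 0], "delta_rot": [0, 0, 0], "jaw": 1}]}}

```text
t: 17.68
tool_pos: [0.6875, -0.3122, 0.3813]
ee_rot: [-3.142, -0.0, 2.057]
wrist_force: [-0.7, -0.7, -0.2]
opening: 0.0
finger_force: 0.0
```

{"api": "servo_tool", "payload": {"deltas": [{"travel": [0, 0, 0], "delta_rot": [0, 0, 0], "jaw": 1}, {"travel": [0, 0, 0], "delta_rot": [0, 0, 0], "jaw": 1}, {"travel": [0, 0, 0], "delta_rot": [0, 0, 0], "jaw": 1}, {"travel": [0, 0, 0], "delta_rot": [0, 0, 0], "jaw": 1}, {"travel": [0, 0, 0], "delta_rot": [0, 0, 0], "jaw": 1}, {"travel": [0, 0, 0], "delta_rot": [0, 0, 0], "jaw": 1}, {"travel": [0, 0, 0], "delta_rot": [0, 0, 0], "jaw": 1}, {"travel": [0, 0, 0], "delta_rot": [0, 0, 0], "jaw": 1}]}}

```text
t: 18.68
tool_pos: [0.6875, -0.3122, 0.3813]
ee_rot: [-3.142, 0.0, 2.057]
wrist_force: [-0.5, 0.3, 0.1]
opening: -0.0001
finger_force: 0.0
```

```bash
python3 -c "
from h import *
rep()
im,d,W=pts('top'); cv2.imwrite('pics/top3.png',im[...,::-1])"
```

```text
t 18.675 phi [(0.015, 3008), (0.0115, 1525)] now 18.775 rad/tan mm 168.9 262.0 z 0.3813 F [0.57 0.75 0.42]
```

View pics/top3.png

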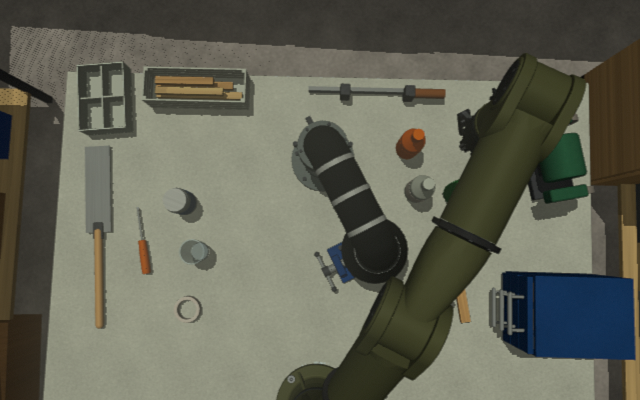

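The hood is centred at about (375,250) over the work. The bottle (422,188), tin and jar are standing where they were. The boom has been still and untouched for over 5 s.

```bash
python3 -c "
from plant import robot
print(robot.job_done())"
```

```text
the job is handed in; nothing more can be done
None
```

The boom's hood is at rest over the workpiece, about 4 mm or less off centre by my camera fits; it stayed still and untouched for over 5 s, the bottle, tin and jar stand where they were, and the job was handed in at about 19 s.

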